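# Load the red spool, bring it round to the thread guide and hold the stand

### The job

I want to draw off red thread: set the red spool down over the empty spindle of the thread stand, lowering it all the way rather than dropping it, and bring the stand gently round, in several goes if need be, until the red spool stands squarely in line with the thread guide on the stand's white tongue. Finish gripping the black centre knob firmly, still holding it so that the stand cannot turn. Keep off the other four spools, leave them on their spindles, and leave everything else on the desk where it is.

Things in the scene. Friction and masses are not known exactly. Their poses are not given: they have to be found in the camera images.
- stand: fixed foot of the thread stand, fastened to the desk: a dark round steel plate, 220 mm across, 13 mm high, with a white tongue 44 mm wide that sticks out at the front to 171 mm from the centre. Origin at the centre of its underside, on the turntable's upright axis; its -x axis points along the tongue to the thread guide (the front), z up.
- guide (a point): centre of the eye of the steel thread guide, a wire with a 18 mm ring that stands on the white tongue, 150 mm in front of the axis, 79 mm above the desk (its top is 90 mm above the desk).
- knob_grip (a point): point on the turntable's axis, 125 mm above the desk, halfway up the black fluted centre knob: where to grip it. The knob is round, 40 mm diameter, from 108 to 140 mm above the desk, fixed on a 13 mm column that turns with the turntable. Nothing else on the stand rises higher than 93 mm.
- carousel (a joint): angle of the round light grey turntable (250 mm across, top 26 mm above the desk) in rad, 0 at the start, grows anticlockwise seen from above; turns endlessly both ways with light friction (0.03 N m) and stays where it is left. Five spindles stand 72 degrees apart, 85 mm from the axis; four carry a spool, one is empty.
- empty_spindle (a point): tip of the empty spindle, on its axis, 93 mm above the desk (67 mm above the turntable). Aluminium rod, 9 mm thick, its last 9 mm tapering to 3 mm; turns with the turntable, 85 mm from its axis; 100 mm centre to centre to the neighbouring spools, whose tops are 86 mm above the desk.
- spool_red: embroidery spool, red thread between cream flanges, 44 mm diameter, 60 mm tall, about 55 g, with a 14 mm hole right through along its axis; stands upright on the desk to the right of the stand; seated on the spindle, its underside is 26 mm above the desk. Origin at the centre of its underside, z up.
- spool_blue: embroidery spool, blue thread between cream flanges, 44 mm diameter, 60 mm tall, about 55 g, with a 14 mm hole right through along its axis; stands upright loose on a spindle of the turntable. Origin at the centre of its underside, z up.
- spool_green: embroidery spool, green thread between cream flanges, 44 mm diameter, 60 mm tall, about 55 g, with a 14 mm hole right through along its axis; stands upright loose on a spindle of the turntable. Origin at the centre of its underside, z up.
- spool_yellow: embroidery spool, yellow thread between cream flanges, 44 mm diameter, 60 mm tall, about 55 g, with a 14 mm hole right through along its axis; stands upright loose on a spindle of the turntable. Origin at the centre of its underside, z up.
- spool_black: embroidery spool, black thread between cream flanges, 44 mm diameter, 60 mm tall, about 55 g, with a 14 mm hole right through along its axis; stands upright loose on a spindle of the turntable. Origin at the centre of its underside, z up.
- bobbin_box: flat clear plastic box of bobbins, 102 x 67 x 27 mm, loose on the desk beside the stand. Origin at the centre of its underside.
- tape_measure: yellow and black steel tape measure, 70 x 38 x 60 mm, standing loose on the desk to the right. Origin at the centre of its underside.
- shears: tailor's shears, black handles, 245 mm long, 12 mm high, lying on the desk to the left. Origin near the pivot on the desk, x towards the blade tips.
- mouse: black computer mouse, 105 x 60 x 32 mm, on the desk to the right. Origin at the centre of its underside.
- knob: the black centre knob itself (see knob_grip), origin at the centre of its underside, 108 mm above the desk, on the turntable's axis.

How it is judged:
By the outcome, as a careful person would: the job done as asked, in the order asked, and still so for the second after the job is handed in, while the arm keeps its last pose, push and grip.
It also fails if it takes over 64 s, if anything falls off the work surface, if the arm or the gripper's body presses on something with over 40 N, if the wrist force passes 120 N, or if a joint passes its speed limit or range.

### The arm

A 6-joint arm with a two-finger parallel gripper is mounted at the origin on the work surface. World frame = base frame: x ahead of the robot, y to its left, z up, the work surface at z = 0. Lengths are in mm, angles in rad, forces in N, time in s.
With the tool pointing down it reaches from about 275 to 1000 mm from the base axis. Payload 8.4 kg.
Tool frame: the origin (TCP) lies at the very end of the fingers, on their centre line; the grasp point (between the pads) lies 19 mm behind it; z points along the fingers, y is the line along which they close (so a half turn about z gives the same grasp; the last joint's range is limited). The gripper opens to 85 mm and grips with 20 to 120 N. Pads are 22 mm wide; open, the fingers measure 114 mm over their backs; the gripper's body (76 mm by 85 mm) begins 54 mm behind the grasp point. The pads swing forward as they close: fully open they stand 13 mm farther back than shut.
Start: joints at [1.305, 0.353, 1.633, -0, 1.155, -0.002], TCP at [162.968, 603.382, 231.281] pointing down, gripper open.
Joint ranges: [-2.63, 2.63], [-0.92, 2.1], [0.06, 2.66], [-1.3, 4.44], [0, 2.69], [-3.02, 3.02]. Speed limits (rad/s): [2.22, 2.22, 2.79, 3.14, 3.14, 3.14].

### API

Orientations are given as [roll, pitch, yaw] about the fixed x, y, z axes, in that order (R = Rz(yaw) Ry(pitch) Rx(roll)).
In Python, from rig import sensors, grab_frame, camera_params, order gives the robot as it stands. The module is installed in compiled form; this text tells all that it offers.
- The arm moves only by the tool move_arm, never from a script. Its argument "motion" is a list of rows, each a list of 7 numbers: the turn, a rotation vector about the tool's x, y, z in shares of 2 rad (1.0 is 2 rad), then the shift along the tool's x, y, z in normalised numbers (1 is 1 m), then the finger opening in m, from 0 to 0.0854. A call has 1 to 8 rows; each row is the pose to reach, as a shift and turn from the pose commanded when the call began, along the tool's axes at that moment; what a row does not reach only later rows make up. A row lasts 1/8 s, in which the tool goes at most 62.5 mm and 10.7 degrees, less where a joint would pass 70% of its speed; a pose out of reach is approached as far as the arm can. A shift or turn number past 1, either way, is cut back to 1. A call with a gripper value outside its range is refused whole. The fingers move at their own pace and stop on an object; "grip_force" is the grip in N (left out, the last holds). Time passes only in rows, so rows that repeat a pose let the fingers close. It gives the time, the measured TCP pose, the force, the opening and the grip force at its end, in the units of the state.
- sensors.sense(): the state, without advancing time (a new reading comes with each control period).
- grab_frame(name): name is "side" or "top"; returns (picture, depth): 480x640x3 uint8, red, green, blue; 480x640 float32, mm along the optical axis (not along the pixel's ray), 0 where there is no reading.
- camera_params(name): a dict with "camera_matrix" (3x3 intrinsics, pixels), "world_from_camera" (4x4, takes a point from camera to world coordinates). Camera axes: x right, y down, z forward; pixel columns grow to the right and rows downward; lengths in mm; the calibration is good to about 2 mm. A picture is of the moment at which its call begins. camera_params takes no time and is no camera call.
- order.sign_off(): hands the job in; it is judged then, once.
The state is a dict: "clock": time; "qpos": joint angles; "qvel": joint speeds; "joint_efforts": joint torques, N m; "eef_pos": TCP position; "tcp_rot": TCP orientation; "contact_force": force on the tool from outside, world axes, zero at the start; "wrist_torque": the same for the moment, N m; "opening": opening from 0.0 (shut) to 1.0 (fully open); "grasp_force": force on a finger pad.
Only numpy, scipy, OpenCV 4.12 (cv2) and the standard library are available. Lean on these libraries where they do the work, as an engineer would, in place of code of your own. Each camera call takes 0.05 s, during which the arm holds its last target. There are 200 camera calls.

## Working session

There is one attempt and no reset: what is moved stays moved. The work goes in short steps, Python scripts to look and compute and a tool call to move; the robot and the scene stay as the last step left them, time stands still between calls to the robot, and variables do not carry over. Pictures are saved under pics/ and viewed, at most 12 in all, crops included, and the job is handed in when it is done.

Besides the shell and the picture viewer there is one more tool, called after "Request:" by a JSON object that holds its "name" and its "arguments", one argument or row to a line. move_arm: Moves the arm, as the interface text tells. Its arguments: {"type":"object","properties":{"motion":{"type":"array","items":{"type":"array","items":{"type":"number"}}},"grip_force":{"type":"number"}},"required":["motion"]}

```bash
mkdir -p pics; python3 - <<'E'
from rig import sensors, grab_frame, camera_params
import cv2,numpy as np
for n in("top","side"):
    p,d=grab_frame(n); cv2.imwrite(f"pics/{n}0.png",p[:,:,::-1]); np.savez(f"{n}0.npz",p=p,d=d)
    c=camera_params(n); print(np.round(c["camera_matrix"],1).tolist(),np.round(c["world_from_camera"],3).tolist())
print(sensors.sense())
E
```

```text
[[523.5, 0.0, 312.6], [0.0, 523.5, 234.8], [0.0, 0.0, 1.0]] [[0.022, -0.991, 0.129, 360.199], [-1.0, -0.024, -0.013, 50.918], [0.016, -0.129, -0.992, 1746.663], [0.0, 0.0, 0.0, 1.0]]
[[598.1, 0.0, 323.7], [0.0, 598.1, 241.5], [0.0, 0.0, 1.0]] [[-0.99, -0.109, 0.094, 409.531], [-0.143, 0.653, -0.743, 1188.063], [0.02, -0.749, -0.662, 1111.483], [0.0, 0.0, 0.0, 1.0]]
{'clock': 0.1, 'qpos': array([ 1.30456805e+00,  3.53607068e-01,  1.63403976e+00,  1.80361690e-05,
        1.15520037e+00, -2.38160916e-03]), 'qvel': array([-0.00020104, -0.00069154, -0.00089147, -0.00135984, -0.00073128,
        0.00114247]), 'joint_efforts': array([-3.17028216e-04, -6.06360340e+01, -3.42819178e+01,  7.45340941e-06,
        3.94377188e-03,  2.21681029e-05]), 'eef_pos': array([162.87113489, 602.97296319, 230.62771253]), 'tcp_rot': array([-3.14033815e+00, -1.94795003e-05,  2.87773868e+00]), 'contact_force': array([-0.01500386,  0.0858976 , -0.72430161]), 'wrist_torque': array([ 0.0094371 , -0.02755544, -0.03253559]), 'grasp_force': 0.0, 'opening': 0.9999542084010783}
```

View pics/top0.png

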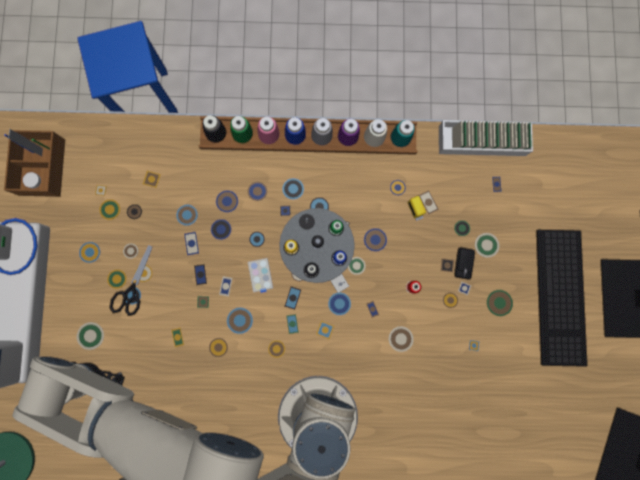

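View pics/side0.png

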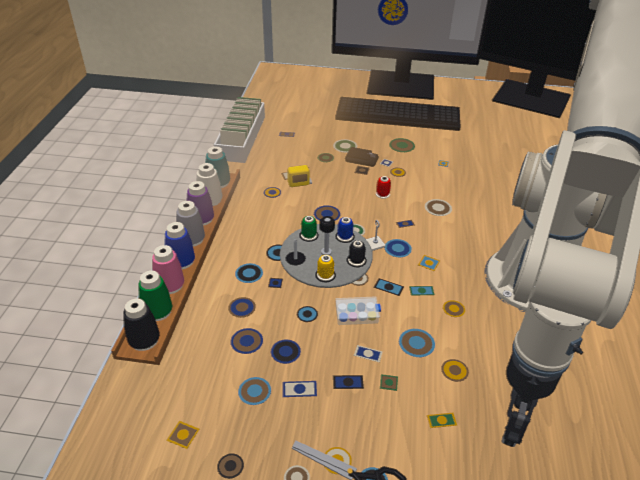

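The top view shows the stand at about (317,244), red spool (414,287), empty spindle near (307,221) and the tongue near (340,284). The side view shows the guide at (377,235) and the red spool (384,186). I'll zoom in on both.

```bash
python3 - <<'E'
import cv2,numpy as np
t=np.load("top0.npz")["p"];s=np.load("side0.npz")["p"]
a=cv2.resize(t[195:305,270:370],(500,550),interpolation=cv2.INTER_CUBIC)
b=cv2.resize(t[272:302,399:429],(300,300),interpolation=cv2.INTER_CUBIC)
im=np.zeros((550,800,3),np.uint8);im[:,:500]=a;im[:300,500:]=b
cv2.imwrite("pics/topc.png",im[:,:,::-1])
a=cv2.resize(s[160:300,270:420],None,fx=4.2,fy=4.2,interpolation=cv2.INTER_CUBIC)
cv2.imwrite("pics/sidec.png",a[:,:,::-1])
E
```

```text
(no output)
```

View pics/topc.png

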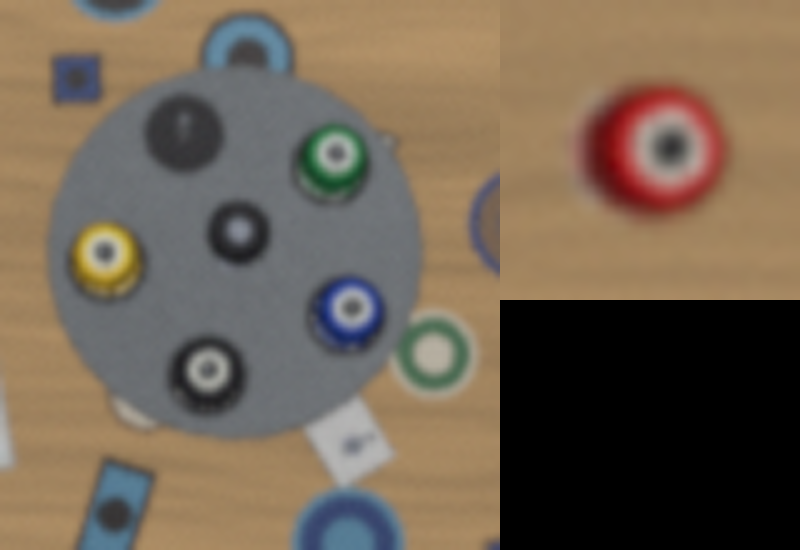

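View pics/sidec.png

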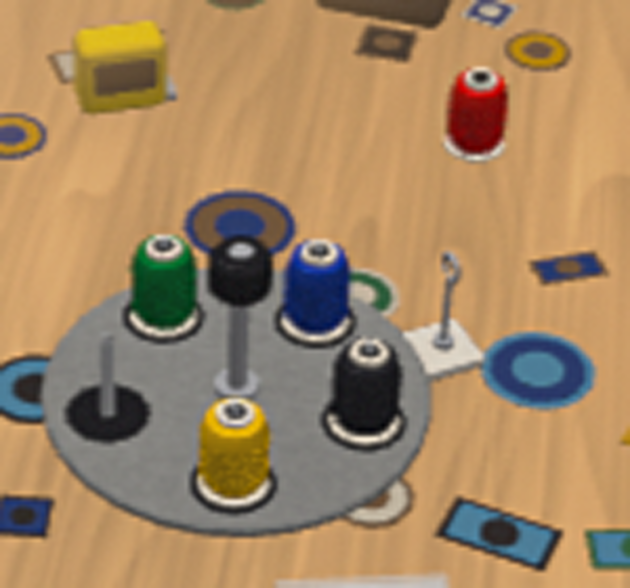

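The crops show the knob top, spool holes, spindle tip and guide eye clearly. I'll convert them to positions by plane casting and by intersecting the two views.

```bash
cat > h.py <<'E'
import numpy as np,cv2
from rig import camera_params
def ray(n,uv):
    c=camera_params(n);K=np.array(c["camera_matrix"]);T=np.array(c["world_from_camera"])
    return T[:3,3],T[:3,:3]@np.linalg.solve(K,[uv[0],uv[1],1])
def plane(n,uv,z):
    o,d=ray(n,uv);return o+d*(z-o[2])/d[2]
def tri(a,b):
    (o,d),(p,e)=ray("top",a),ray("side",b)
    s=np.linalg.lstsq(np.c_[d,-e],p-o,rcond=None)[0]
    A,B=o+d*s[0],p+e*s[1];return (A+B)/2,np.linalg.norm(A-B)
def crop(p,s,o): return (np.array(p)+.5)/s-.5+np.array(o)
E
python3 - <<'E'
from h import *
P=dict(knob=((239,232),(241,248),140),green=((337,153),(163,246),86),blue=((352,307),(319,250),86),black=((208,370),(370,351),86),yellow=((105,252),(236,412),86),spindle=((183,120),(107,338),93),red=((170,147),(481,78),60))
R={}
for k,(a,b,z) in P.items():
    a=crop(a,10,(399,272)) if k=="red" else crop(a,5,(270,195)); b=crop(b,4.2,(270,160))
    x,y=plane("top",a,z),plane("side",b,z); t,e=tri(a,b); R[k]=(x+y)/2
    print(k,x[:2].round(1),y[:2].round(1),t.round(1),round(e,1))
c=R["knob"]
for m in("top","side","avg"):
    pass
S=np.array([R[k][:2] for k in("green","blue","black","yellow")])
for k in R:
    v=R[k][:2]-c[:2];print(k,np.hypot(*v).round(1),np.degrees(np.arctan2(v[1],v[0])).round(1))
g=plane("side",crop((450,268),4.2,(270,160)),79);print("guide",g, np.degrees(np.arctan2(*(g-c)[1::-1])),np.hypot(*(g-c)[:2]))
for q in((394,458),(345,487),(370,473)):
    g=plane("top",crop(q,5,(270,195)),13);print(g,np.degrees(np.arctan2(*(g-c)[1::-1])),np.hypot(*(g-c)[:2]))
E
```

```text
knob [550.2  15. ] [551.7   8.4] [550.2  15.1 145.5] 1.3
green [609.2 -48.1] [609.4 -50.9] [608.9 -47.9  88.4] 0.2
blue [510.2 -59.2] [509.7 -63.6] [509.6 -59.   89.8] 0.6
black [468.   31.6] [467.3  28.7] [467.5  31.6  88.6] 0.6
yellow [541.7  99. ] [541.1  96.7] [541.1  98.9  88.1] 0.7
spindle [627.   51.2] [627.5  51.2] [627.3  51.2  93. ] 0.5
red [ 420.6 -305.8] [ 419.5 -309.1] [ 420.  -305.2   62.8] 1.1
knob 0.0 0.0
green 84.5 -46.3
blue 83.8 -119.3
black 85.3 167.5
yellow 86.7 96.3
spindle 86.0 27.4
red 344.9 -112.3
guide [424.85693791 -67.98537581  79.        ] -147.7180685580354 149.1322161771699
[417.46546867 -93.36759981  13.        ] -141.8002056395977 169.8426113504952
[397.70237086 -61.28931201  13.        ] -154.54151278709588 169.7153353497445
[407.25467472 -77.64959105  13.        ] -148.13487040286404 169.17969906903042
```

Careful with the scale: turns go in shares of 2 rad. That gives: 1.935 rad / 2 = 0.9675.

Request:
{"name": "move_arm", "arguments": {
  "motion": [
    [0.9675,0,0,-0.4858,-0.8102,0.06,0.085],
    [0.9675,0,0,-0.4858,-0.8102,0.06,0.085]
  ]
}}

```text
clock: 0.35
eef_pos: [197.1, 482.0, 224.0]
tcp_rot: [-2.762, -0.0, 2.879]
contact_force: [0.4, -0.1, -1.0]
opening: 0.994
grasp_force: 0.0
```

```bash
cat >> h.py <<'E'
from rig import sensors
from scipy.spatial.transform import Rotation as R_
def go(x,y,z,yaw,roll=np.pi):
    "turn + shift (m) in tool axes from the present pose to a tool-down world pose"
    s=sensors.sense();R=R_.from_euler("xyz",s["tcp_rot"]);T=R_.from_euler("xyz",[roll,0,yaw])
    print("turn",(R.inv()*T).as_rotvec().round(4),"shift",(R.inv().apply(np.array([x,y,z])-s["eef_pos"])/1000).round(4),"pose",s["eef_pos"].round(1),s["tcp_rot"].round(3),"q",s["qpos"].round(2),"F",s["contact_force"].round(1))
E
python3 -c "
from h import *
go(420.6,-305.8,150,0.943)"
```

```text
turn [-0.2529  0.3666  1.909 ] shift [-0.4206 -0.6252  0.3291] pose [197.1 482.  224. ] [-2.762 -0.     2.879] q [ 1.2   0.42  1.61 -0.04  1.49 -0.09] F [ 0.4 -0.1 -1. ]
```

In the tool's units: 1.909 rad / 2 = 0.9545.

Request:
{"name": "move_arm", "arguments": {
  "motion": [
    [-0.1265,0.1835,0.9545,-0.4206,-0.6252,0.3291,0.085],
    [-0.1265,0.1835,0.9545,-0.4206,-0.6252,0.3291,0.085],
    [-0.1265,0.1835,0.9545,-0.4206,-0.6252,0.3291,0.085],
    [-0.1265,0.1835,0.9545,-0.4206,-0.6252,0.3291,0.085],
    [-0.1265,0.1835,0.9545,-0.4206,-0.6252,0.3291,0.085],
    [-0.1265,0.1835,0.9545,-0.4206,-0.6252,0.3291,0.085],
    [-0.1265,0.1835,0.9545,-0.4206,-0.6252,0.3291,0.085],
    [-0.1265,0.1835,0.9545,-0.4206,-0.6252,0.3291,0.085]
  ]
}}

```text
clock: 1.35
eef_pos: [332.8, 3.1, 176.5]
tcp_rot: [-3.068, 0.065, 1.39]
contact_force: [1.5, 0.4, -0.1]
opening: 0.999
grasp_force: 0.0
```

```bash
python3 -c "
from h import *
go(420.6,-305.8,150,0.943)"
```

```text
turn [-0.0581  0.0799  0.4438] shift [-0.2857  0.145   0.0345] pose [332.8   3.1 176.5] [-3.068  0.065  1.39 ] q [ 0.05  0.01  2.21 -0.05  1.01  0.27] F [ 1.5  0.4 -0.1]
```

In the tool's units: 0.4438 rad / 2 = 0.2219.

Request:
{"name": "move_arm", "arguments": {
  "motion": [
    [-0.0291,0.04,0.2219,-0.2857,0.145,0.0345,0.085],
    [-0.0291,0.04,0.2219,-0.2857,0.145,0.0345,0.085],
    [-0.0291,0.04,0.2219,-0.2857,0.145,0.0345,0.085],
    [-0.0291,0.04,0.2219,-0.2857,0.145,0.0345,0.085],
    [-0.0291,0.04,0.2219,-0.2857,0.145,0.0345,0.085],
    [-0.0291,0.04,0.2219,-0.2857,0.145,0.0345,0.085],
    [-0.0291,0.04,0.2219,-0.2857,0.145,0.0345,0.085],
    [-0.0291,0.04,0.2219,-0.2857,0.145,0.0345,0.085]
  ]
}}

```text
clock: 2.35
eef_pos: [421.3, -301.9, 149.6]
tcp_rot: [-3.138, 0.002, 0.949]
contact_force: [0.2, -0.4, 0.7]
opening: 0.997
grasp_force: 0.0
```

```bash
python3 -c "
from h import *
go(420.6,-306.3,16,0.943)"
```

```text
turn [-0.0033  0.0016  0.0064] shift [-0.0038  0.0024  0.1336] pose [ 421.3 -301.9  149.6] [-3.138e+00  2.000e-03  9.490e-01] q [-0.62  0.29  1.93 -0.    0.92 -0.  ] F [ 0.2 -0.4  0.7]
```

Request:
{"name": "move_arm", "arguments": {
  "motion": [
    [0,0,0,0,0,0,0.085],
    [0,0,0,0,0,0.04,0.085],
    [0,0,0,0,0,0.08,0.085],
    [0,0,0,0,0,0.105,0.085],
    [0,0,0,0,0,0.124,0.085],
    [0,0,0,0,0,0.134,0.085],
    [0,0,0,0,0,0.134,0.085]
  ]
}}

```text
clock: 3.22
eef_pos: [421.5, -302.9, 15.6]
tcp_rot: [-3.139, 0.002, 0.949]
contact_force: [0.4, 0.0, 0.3]
opening: 0.992
grasp_force: 0.0
```

```bash
python3 -c "
from h import *
go(420.6,-306.3,16,0.943)"
```

```text
turn [-0.0027  0.0018  0.0063] shift [-0.0033  0.0013 -0.0004] pose [ 421.5 -302.9   15.6] [-3.139e+00  2.000e-03  9.490e-01] q [-0.62  0.5   2.   -0.    0.64 -0.  ] F [0.4 0.  0.3]
```

Correct the small offset, then close.

In the tool's units: 0.006 rad / 2 = 0.003.

Request:
{"name": "move_arm", "arguments": {
  "motion": [
    [0,0,0.003,-0.003,0.001,0,0.085],
    [0,0,0.003,-0.003,0.001,0,0.085],
    [0,0,0.003,-0.003,0.001,0,0.03],
    [0,0,0.003,-0.003,0.001,0,0.02],
    [0,0,0.003,-0.003,0.001,0,0.02],
    [0,0,0.003,-0.003,0.001,0,0.02],
    [0,0,0.003,-0.003,0.001,0,0.02],
    [0,0,0.003,-0.003,0.001,0,0.02]
  ],
  "grip_force": 40
}}

```text
clock: 4.22
eef_pos: [420.7, -306.5, 16.2]
tcp_rot: [-3.14, 0.002, 0.943]
contact_force: [-1.2, 0.7, 6.1]
opening: 0.512
grasp_force: 40.0
```

```bash
python3 -c "
from h import *
go(627.7,51,150,0.08+np.pi/2)"
```

```text
turn [-0.0023  0.0011 -0.7081] shift [ 0.4107 -0.0429 -0.1345] pose [ 420.7 -306.5   16.2] [-3.14e+00  2.00e-03  9.43e-01] q [-0.63  0.5   2.   -0.    0.64 -0.  ] F [-1.2  0.7  6.1]
```

Request:
{"name": "move_arm", "arguments": {
  "motion": [
    [0,0,0,0,0,-0.02,0.02],
    [0,0,0,0,0,-0.06,0.02],
    [0,0,0,0,0,-0.11,0.02],
    [0,0,0,0,0,-0.15,0.02],
    [0,0,0,0,0,-0.175,0.02],
    [0,0,0,0,0,-0.18,0.02],
    [0,0,0,0,0,-0.18,0.02]
  ]
}}

```text
clock: 5.1
eef_pos: [420.8, -306.2, 195.1]
tcp_rot: [-3.139, 0.002, 0.943]
contact_force: [-0.3, -0.8, -0.1]
opening: 0.515
grasp_force: 40.9
```

```bash
python3 -c "
from h import *
p=sensors.sense();print(p['opening'],p['grasp_force'])
go(627.7,51,195,0.08+np.pi/2)"
```

```text
0.5151796001561357 40.85329592227936
turn [-0.0031  0.0009 -0.7081] shift [ 0.4106 -0.0425 -0.0005] pose [ 420.8 -306.2  195.1] [-3.139e+00  2.000e-03  9.430e-01] q [-0.63  0.23  1.89 -0.    1.02 -0.  ] F [-0.3 -0.8 -0.1]
```

In the tool's units: -0.7 rad / 2 = -0.35.

Request:
{"name": "move_arm", "arguments": {
  "motion": [
    [0,0,-0.015,0.02,-0.002,0,0.02],
    [0,0,-0.055,0.065,-0.007,0,0.02],
    [0,0,-0.11,0.125,-0.013,0,0.02],
    [0,0,-0.165,0.185,-0.019,0,0.02],
    [0,0,-0.22,0.245,-0.025,0,0.02],
    [0,0,-0.275,0.305,-0.032,0,0.02],
    [0,0,-0.325,0.36,-0.037,0,0.02],
    [0,0,-0.35,0.395,-0.041,0,0.02]
  ]
}}

```text
clock: 6.1
eef_pos: [620.2, 39.7, 192.8]
tcp_rot: [-3.136, -0.0, 1.647]
contact_force: [0.2, -1.2, -0.8]
opening: 0.512
grasp_force: 40.9
```

```bash
python3 -c "
from h import *
go(627.7,51,195,0.08+np.pi/2)"
```

```text
turn [-0.0053 -0.0001 -0.0042] shift [ 0.0107  0.0083 -0.0022] pose [620.2  39.7 192.8] [-3.136 -0.     1.647] q [ 0.06  0.39  1.67  0.    1.09 -0.01] F [ 0.2 -1.2 -0.8]
```

In the tool's units: -0.004 rad / 2 = -0.002.

Request:
{"name": "move_arm", "arguments": {
  "motion": [
    [0,0,-0.002,0.012,0.005,0,0.02],
    [0,0,-0.002,0.014,0.005,0.02,0.02],
    [0,0,-0.002,0.014,0.005,0.04,0.02],
    [0,0,-0.002,0.014,0.005,0.06,0.02],
    [0,0,-0.002,0.014,0.005,0.065,0.02],
    [0,0,-0.002,0.014,0.005,0.065,0.02]
  ]
}}

```text
clock: 6.85
eef_pos: [623.7, 51.2, 129.7]
tcp_rot: [-3.138, 0.0, 1.646]
contact_force: [0.5, 0.3, -1.0]
opening: 0.511
grasp_force: 40.9
```

```bash
python3 - <<'E'
from h import *
from rig import grab_frame
t,_=grab_frame("top");s,d=grab_frame("side")
go(627.7,51,130,0.08+np.pi/2)
a=cv2.resize(t[170:300,250:390],None,fx=2.8,fy=2.8,interpolation=cv2.INTER_CUBIC)
b=cv2.resize(s[200:290,250:350],None,fx=4,fy=4,interpolation=cv2.INTER_CUBIC)
im=np.zeros((370,800,3),np.uint8);im[:364,:392]=a;im[:360,400:]=b
cv2.imwrite("pics/chk1.png",im[:,:,::-1]);np.savez("chk1.npz",t=t,s=s,d=d)
E
```

```text
turn [-0.0017  0.0001 -0.0045] shift [-0.0007  0.0033  0.0007] pose [624.4  51.4 130.7] [-3.14   0.     1.646] q [ 0.08  0.46  1.71 -0.    0.97  0.  ] F [ 0.8 -0.6 -0.1]
```

View pics/chk1.png

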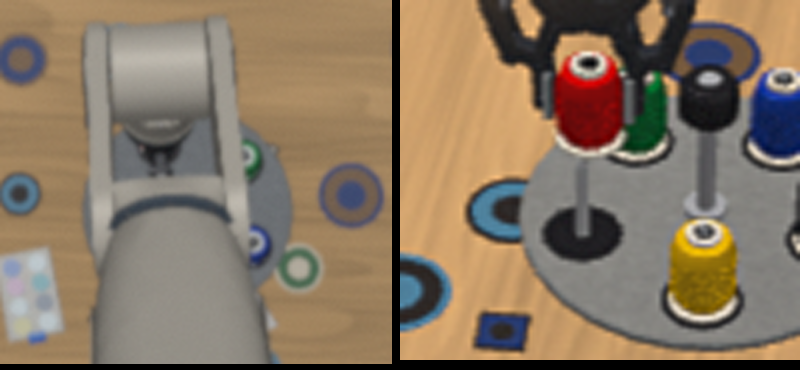

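The side picture shows the red spool level, held above the empty spindle. Its top hole is near crop (589,67), and the spindle is visible below it.

```bash
python3 - <<'E'
from h import *
print(plane("side",((189.5)/4-.5+250,67.5/4-.5+200),174.5))
go(627.7,51,130,0.08+np.pi/2)
E
```

```text
[621.59211986  53.81350011 174.5       ]
turn [-0.0017  0.0001 -0.0045] shift [-0.0007  0.0033  0.0007] pose [624.4  51.4 130.7] [-3.14   0.     1.646] q [ 0.08  0.46  1.71 -0.    0.97  0.  ] F [ 0.8 -0.6 -0.1]
```

```bash
python3 - <<'E'
from h import *
def cloud(p,d,lo,hi):
    c=camera_params("side");K=np.array(c["camera_matrix"]);T=np.array(c["world_from_camera"])
    p=p.astype(int);m=(p[...,0]>110)&(p[...,1]<50)&(p[...,2]<60)&(d>0)
    m[:,:lo[0]]=0;m[:,hi[0]:]=0;m[:lo[1]]=0;m[hi[1]:]=0
    v,u=np.nonzero(m);z=d[v,u];P=np.c_[(u-K[0,2])/K[0,0]*z,(v-K[1,2])/K[1,1]*z,z]
    W=P@T[:3,:3].T+T[:3,3]; print(len(u),u.mean(),v.mean(),W.mean(0).round(1),np.percentile(W,[10,50,90],axis=0).round(1).tolist())
    return W
i=np.load("side0.npz");a=cloud(i["p"],i["d"],(365,165),(405,205))
j=np.load("chk1.npz");b=cloud(j["s"],j["d"],(280,205),(315,245))
print(b.mean(0)-a.mean(0),np.median(b,0)-np.median(a,0))
E
```

```text
117 383.56410256410254 186.05982905982907 [ 418.6 -292.3   42.7] [[403.9, -299.0, 22.5], [417.3, -292.6, 46.8], [435.1, -283.5, 57.2]]
193 297.46632124352334 225.0103626943005 [618.2  65.2 156.4] [[605.1, 56.6, 136.2], [616.0, 66.7, 160.6], [636.4, 72.0, 170.5]]
[199.60832309 357.54833525 113.65948244] [198.7123867  359.32552072 113.82568252]
```

Request:
{"name": "move_arm", "arguments": {
  "motion": [
    [0,0,0,-0.0006,0.0045,0,0.02],
    [0,0,0,-0.0006,0.0045,0.004,0.02],
    [0,0,0,-0.0006,0.0045,0.012,0.02],
    [0,0,0,-0.0006,0.0045,0.018,0.02],
    [0,0,0,-0.0006,0.0045,0.018,0.02],
    [0,0,0,-0.0006,0.0045,0.018,0.02]
  ]
}}

```text
clock: 7.7
eef_pos: [628.4, 51.4, 112.0]
tcp_rot: [-3.139, 0.0, 1.647]
contact_force: [0.1, 0.4, -1.0]
opening: 0.516
grasp_force: 40.9
```

```bash
python3 - <<'E'
from h import *
from rig import grab_frame
s,d=grab_frame("side")
go(628.2,51,42,1.646)
cv2.imwrite("pics/chk2.png",cv2.resize(s[200:270,265:330],None,fx=8,fy=8,interpolation=cv2.INTER_CUBIC)[:,:,::-1])
E
```

```text
turn [-0.0025  0.0002  0.0007] shift [-0.0003 -0.0001  0.0702] pose [628.5  51.3 112.2] [-3.139  0.     1.647] q [ 0.08  0.49  1.71 -0.    0.94  0.  ] F [ 0.4 -0.5 -0.4]
```

View pics/chk2.png

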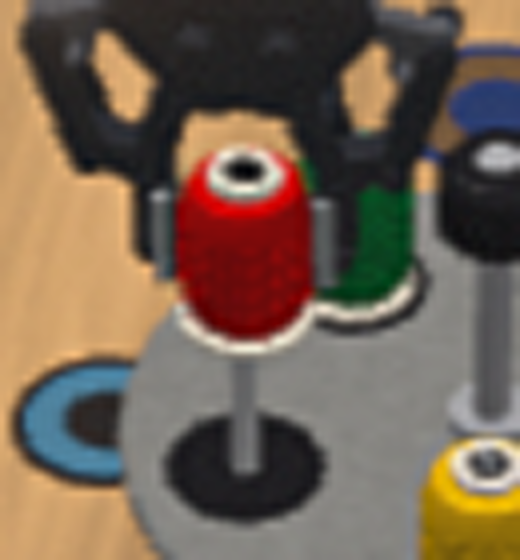

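The spool's axis (column 246) lines up with the spindle (column 245), so I'll lower it.

Request:
{"name": "move_arm", "arguments": {
  "motion": [
    [0,0,0,0,0,0.006,0.02],
    [0,0,0,0,0,0.013,0.02],
    [0,0,0,0,0,0.02,0.02],
    [0,0,0,0,0,0.028,0.02],
    [0,0,0,0,0,0.036,0.02],
    [0,0,0,0,0,0.044,0.02],
    [0,0,0,0,0,0.052,0.02],
    [0,0,0,0,0,0.06,0.02]
  ]
}}

```text
clock: 8.75
eef_pos: [628.2, 51.3, 51.6]
tcp_rot: [-3.139, 0.0, 1.647]
contact_force: [0.1, -0.3, -0.2]
opening: 0.511
grasp_force: 40.9
```

Request:
{"name": "move_arm", "arguments": {
  "motion": [
    [0,0,0,0,0,0.003,0.02],
    [0,0,0,0,0,0.006,0.02],
    [0,0,0,0,0,0.008,0.02],
    [0,0,0,0,0,0.0095,0.02],
    [0,0,0,0,0,0.0105,0.02],
    [0,0,0,0,0,0.0105,0.02]
  ]
}}

```text
clock: 9.5
eef_pos: [628.3, 51.3, 42.2]
tcp_rot: [-3.139, 0.0, 1.647]
contact_force: [-2.4, 0.5, 4.4]
opening: 0.511
grasp_force: 41.2
```

Seated: there is 4.4 N of upward contact at the predicted height. Now release partly and rise.

Request:
{"name": "move_arm", "arguments": {
  "motion": [
    [0,0,0,0,0,0,0.05],
    [0,0,0,0,0,0,0.062],
    [0,0,0,0,0,0,0.062],
    [0,0,0,0,0,0,0.062],
    [0,0,0,0,0,-0.02,0.062],
    [0,0,0,0,0,-0.06,0.062],
    [0,0,0,0,0,-0.11,0.062],
    [0,0,0,0,0,-0.145,0.062]
  ]
}}

```text
clock: 10.5
eef_pos: [629.4, 51.4, 190.5]
tcp_rot: [3.141, 0.0, 1.647]
contact_force: [0.9, 0.9, 0.2]
opening: 0.729
grasp_force: 0.0
```

```bash
python3 - <<'E'
from h import *
from rig import grab_frame
s,d=grab_frame("side");np.savez("chk3.npz",s=s,d=d)
go(551,14.5,180,1.646)
cv2.imwrite("pics/chk3.png",cv2.resize(s[190:300,265:395],None,fx=5,fy=5,interpolation=cv2.INTER_CUBIC)[:,:,::-1])
E
```

```text
turn [0.0063 0.0001 0.0006] shift [-0.0309 -0.0832  0.0145] pose [631.5  51.6 195. ] [3.135 0.    1.647] q [ 0.08  0.4   1.65 -0.    1.08  0.  ] F [1.9 0.8 2.7]
```

View pics/chk3.png

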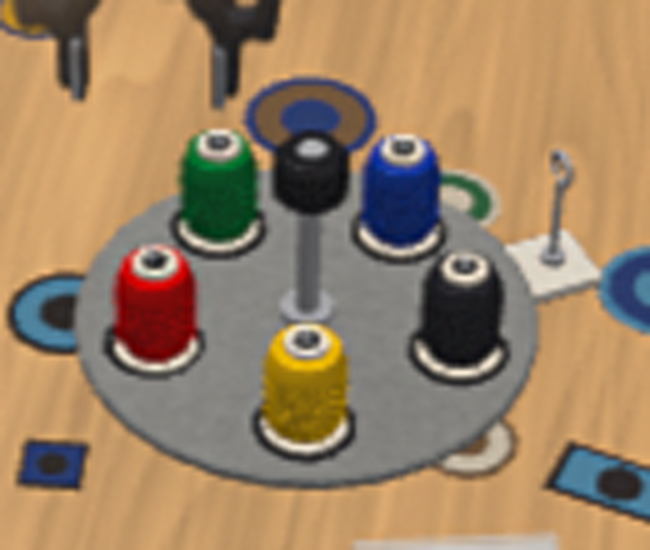

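The picture shows the red spool fully seated, with its flange on the turntable at (155,345), the other four undisturbed, and the guide at right (560,165). Next I'll move above the knob with the wrist pre-turned.

In the tool's units: -1.36 rad / 2 = -0.68.

Request:
{"name": "move_arm", "arguments": {
  "motion": [
    [0,0,-0.05,-0.004,-0.01,0,0.085],
    [0,0,-0.14,-0.012,-0.03,0,0.085],
    [0,0,-0.23,-0.02,-0.05,0,0.085],
    [0,0,-0.32,-0.028,-0.07,0,0.085],
    [0,0,-0.41,-0.031,-0.08,0,0.085],
    [0,0,-0.5,-0.031,-0.08,0,0.085],
    [0,0,-0.59,-0.031,-0.08,0,0.085],
    [0,0,-0.68,-0.031,-0.08,0,0.085]
  ]
}}

```text
clock: 11.55
eef_pos: [551.3, 14.4, 188.0]
tcp_rot: [-3.141, -0.001, 3.013]
contact_force: [0.6, 0.4, -0.1]
opening: 0.996
grasp_force: 0.0
```

```bash
python3 - <<'E'
from h import *
go(551,14.5,180,3.097)
E
```

```text
turn [-0.0004 -0.0013 -0.0845] shift [0.0003 0.0001 0.008 ] pose [551.3  14.4 188. ] [-3.141e+00 -1.000e-03  3.013e+00] q [ 0.02  0.29  1.83 -0.    1.02 -1.42] F [ 0.6  0.4 -0.1]
```

In the tool's units: -0.1 rad / 2 = -0.05.

Request:
{"name": "move_arm", "arguments": {
  "motion": [
    [0,0,-0.05,0,0,0.015,0.085],
    [0,0,-0.05,0,0,0.04,0.085],
    [0,0,-0.05,0,0,0.065,0.085],
    [0,0,-0.05,0,0,0.08,0.085],
    [0,0,-0.05,0,0,0.084,0.085],
    [0,0,-0.05,0,0,0.084,0.055],
    [0,0,-0.05,0,0,0.084,0.046],
    [0,0,-0.05,0,0,0.084,0.046]
  ]
}}

```text
clock: 12.55
eef_pos: [551.4, 14.4, 103.4]
tcp_rot: [-3.141, -0.002, 3.107]
contact_force: [0.2, -0.3, -0.2]
opening: 0.534
grasp_force: 0.0
```

Request:
{"name": "move_arm", "arguments": {
  "motion": [
    [0,0,0,0,0,0,0.038],
    [0,0,0,0,0,0,0.03],
    [0,0,0,0,0,0,0.03],
    [0,0,0,0,0,0,0.03]
  ],
  "grip_force": 25
}}

```text
clock: 13.05
eef_pos: [551.3, 14.2, 103.4]
tcp_rot: [-3.141, -0.002, 3.107]
contact_force: [-1.5, -1.5, 6.5]
opening: 0.462
grasp_force: 24.8
```

```bash
python3 - <<'E'
from h import *
go(551,14.5,104,3.097)
E
```

```text
turn [-0.0006 -0.0018  0.0098] shift [ 0.0003  0.0003 -0.0006] pose [551.3  14.2 103.4] [-3.141e+00 -2.000e-03  3.107e+00] q [ 0.02  0.4   1.9  -0.    0.85 -1.51] F [-1.5 -1.5  6.5]
```

The grip is centred, with little side force. Turning clockwise gently now.

In the tool's units: 0.4 rad / 2 = 0.2.

Request:
{"name": "move_arm", "arguments": {
  "motion": [
    [0,0,0.0075,0,0,0,0.03],
    [0,0,0.025,0,0,0,0.03],
    [0,0,0.05,0,0,0,0.03],
    [0,0,0.08,0,0,0,0.03],
    [0,0,0.11,0,0,0,0.03],
    [0,0,0.14,0,0,0,0.03],
    [0,0,0.17,0,0,0,0.03],
    [0,0,0.2,0,0,0,0.03]
  ]
}}

```text
clock: 14.05
eef_pos: [551.4, 14.9, 103.4]
tcp_rot: [-3.141, -0.002, 2.705]
contact_force: [-0.5, 2.9, 5.9]
opening: 0.463
grasp_force: 24.9
```

In the tool's units: 0.56 rad / 2 = 0.28.

Request:
{"name": "move_arm", "arguments": {
  "motion": [
    [0,0,0.035,0,0,0,0.03],
    [0,0,0.07,0,0,0,0.03],
    [0,0,0.105,0,0,0,0.03],
    [0,0,0.14,0,0,0,0.03],
    [0,0,0.175,0,0,0,0.03],
    [0,0,0.21,0,0,0,0.03],
    [0,0,0.245,0,0,0,0.03],
    [0,0,0.28,0,0,0,0.03]
  ]
}}

```text
clock: 15.05
eef_pos: [552.0, 15.6, 103.4]
tcp_rot: [3.141, -0.001, 2.144]
contact_force: [3.1, 7.6, 2.4]
opening: 0.463
grasp_force: 24.8
```

```bash
python3 - <<'E'
from h import *
from rig import grab_frame
s,d=grab_frame("side");np.savez("chk4.npz",s=s,d=d)
go(551,14.5,104,3.097)
cv2.imwrite("pics/chk4.png",cv2.resize(s[160:300,265:425],None,fx=4,fy=4,interpolation=cv2.INTER_CUBIC)[:,:,::-1])
E
```

```text
turn [ 0.0012 -0.0011 -0.9567] shift [-0.0003 -0.0015 -0.0006] pose [552.1  15.6 103.4] [ 3.141e+00 -1.000e-03  2.140e+00] q [ 0.02  0.4   1.9   0.    0.85 -0.55] F [1.8 7.4 3.1]
```

View pics/chk4.png

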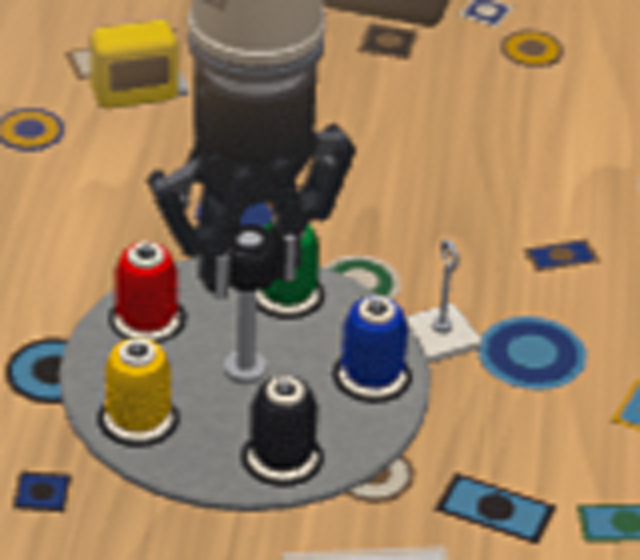

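The turntable follows the grip and the red spool is moving round the far side. Continue, yielding about 1 mm to the side force.

In the tool's units: 0.54 rad / 2 = 0.27.

Request:
{"name": "move_arm", "arguments": {
  "motion": [
    [0,0,0.025,0.001,0.001,0,0.03],
    [0,0,0.06,0.001,0.001,0,0.03],
    [0,0,0.095,0.001,0.001,0,0.03],
    [0,0,0.13,0.001,0.001,0,0.03],
    [0,0,0.165,0.001,0.001,0,0.03],
    [0,0,0.2,0.001,0.001,0,0.03],
    [0,0,0.235,0.001,0.001,0,0.03],
    [0,0,0.27,0.001,0.001,0,0.03]
  ]
}}

```text
clock: 16.1
eef_pos: [552.9, 15.9, 103.5]
tcp_rot: [3.141, 0.0, 1.604]
contact_force: [5.2, 1.7, 0.9]
opening: 0.46
grasp_force: 25.1
```

In the tool's units: 0.56 rad / 2 = 0.28.

Request:
{"name": "move_arm", "arguments": {
  "motion": [
    [0,0,0.035,0,0,0,0.03],
    [0,0,0.07,0,0,0,0.03],
    [0,0,0.105,0,0,0,0.03],
    [0,0,0.14,0,0,0,0.03],
    [0,0,0.175,0,0,0,0.03],
    [0,0,0.21,0,0,0,0.03],
    [0,0,0.245,0,0,0,0.03],
    [0,0,0.28,0,0,0,0.03]
  ]
}}

```text
clock: 17.1
eef_pos: [553.9, 15.7, 103.5]
tcp_rot: [3.139, -0.001, 1.044]
contact_force: [9.2, -0.8, -3.2]
opening: 0.46
grasp_force: 25.5
```

In the tool's units: 0.52 rad / 2 = 0.26.

Request:
{"name": "move_arm", "arguments": {
  "motion": [
    [0,0,0.035,0,0,0,0.03],
    [0,0,0.07,0,0,0,0.03],
    [0,0,0.105,0,0,0,0.03],
    [0,0,0.14,0,0,0,0.03],
    [0,0,0.175,0,0,0,0.03],
    [0,0,0.21,0,0,0,0.03],
    [0,0,0.24,0,0,0,0.03],
    [0,0,0.26,0,0,0,0.03]
  ]
}}

```text
clock: 18.1
eef_pos: [554.5, 15.1, 103.5]
tcp_rot: [3.139, -0.003, 0.525]
contact_force: [10.7, -4.9, -4.9]
opening: 0.462
grasp_force: 25.8
```

```bash
python3 - <<'E'
from h import *
from rig import grab_frame
s,d=grab_frame("side");t,_=grab_frame("top");np.savez("chk5.npz",s=s,d=d,t=t)
go(551,14.5,104,3.097)
a=cv2.resize(s[160:300,265:425],None,fx=4,fy=4,interpolation=cv2.INTER_CUBIC)
cv2.imwrite("pics/chk5.png",a[:,:,::-1])
E
```

```text
turn [ 0.0047  0.0026 -2.5714] shift [-0.0033 -0.0012 -0.0005] pose [554.5  15.1 103.5] [ 3.139e+00 -3.000e-03  5.260e-01] q [ 0.03  0.4   1.89 -0.    0.84  1.07] F [11.5 -5.  -5.5]
```

View pics/chk5.png

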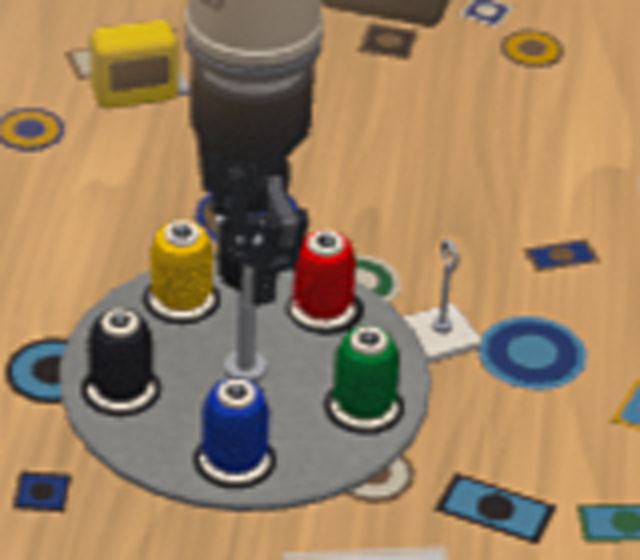

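The red spool is near (324,242) in the crop, about 30° short of the guide direction. I'll measure the angles of all five spools and of the tongue.

```bash
cat > ang.py <<'E'
from h import *
def phase(P,order,n,s,o,z=86):
    W=np.array([plane(n,crop(P[k],s,o),z)[:2] for k in order]);c=W.mean(0);v=W-c
    a=np.degrees(np.arctan2(v[:,1],v[:,0])); f=np.exp(1j*np.radians(a-a[0]-72*np.round((a-a[0])/72))).mean()
    print(n,c.round(1),np.hypot(*v.T).round(1),"red phase",(a[0]+np.degrees(np.angle(f))).round(2)); return c
E
python3 - <<'E'
from ang import *
o=["red","green","blue","black","yellow"]
c=phase(dict(red=(183,120),green=(337,153),blue=(352,307),black=(208,370),yellow=(105,252)),o,"top",5,(270,195))
phase(dict(red=(155,260),green=(219,144),blue=(403,148),black=(466,266),yellow=(307,341)),o,"side",5,(265,190))
cs=phase(dict(red=(324,242),green=(369,340),blue=(236,391),black=(120,321),yellow=(181,233)),o,"side",4,(265,160))
t=np.load("top0.npz")["p"];r=t[272:296,326:352].astype(int)
m=((r.min(2)>125)&(r.max(2)-r.min(2)<45)).astype(np.uint8)
n,l,st,ce=cv2.connectedComponentsWithStats(m);k=1+st[1:,4].argmax()
print(st[k],m.tolist() and "\n".join("".join(".#"[x] for x in row) for row in (l==k)*1))
v,u=np.nonzero(l==k);Q=np.array([plane("top",(a+326,b+272),13)[:2] for a,b in zip(u,v)])
rc=cv2.minAreaRect(Q.astype(np.float32));print("rect",rc)
q=np.array(rc[0])-c;print("tongue centre ang",np.degrees(np.arctan2(q[1],q[0])),np.hypot(*q))
for p in((450,268),(453,258)):
    g=plane("side",crop(p,4.2,(270,160)),79)[:2]; q=g-cs;print("guide side",g,np.degrees(np.arctan2(q[1],q[0])),np.hypot(*q))
E
```

```text
top [551.4  14.9] [84.9 85.4 84.8 85.1 84.6] red phase 24.81
side [550.9  12. ] [84.3 85.2 85.2 85.  85.5] red phase 25.57
side [552.2  12.3] [83.7 86.2 84.2 84.  84.4] red phase -122.3
[  5   2  18  19 198] ..........................
..........................
..............##..........
.............####.........
...........#######........
.........#########........
........###########.......
......#############.......
.....###############......
.....################.....
......###############.....
......########.#######....
.......#######..#######...
.......################...
........###############...
.........#############....
.........###########......
..........########........
..........#######.........
...........####...........
...........###............
..........................
..........................
..........................
rect ((427.3424377441406, -63.44706344604492), (48.7481803894043, 44.89202117919922), 33.009307861328125)
tongue centre ang -147.73873159956196 146.76194146606989
guide side [424.85693791 -67.98537581] -147.76940446638545 150.49560230289842
guide side [423.7131737  -78.44121499] -144.76773461524576 157.25526741563513
```

In the tool's units: 0.432 rad / 2 = 0.216.

Request:
{"name": "move_arm", "arguments": {
  "motion": [
    [0,0,0.015,0.001,0.001,0,0.03],
    [0,0,0.045,0.0015,0.002,0,0.03],
    [0,0,0.08,0.0015,0.002,0,0.03],
    [0,0,0.115,0.0015,0.002,0,0.03],
    [0,0,0.15,0.0015,0.002,0,0.03],
    [0,0,0.18,0.0015,0.002,0,0.03],
    [0,0,0.205,0.0015,0.002,0,0.03],
    [0,0,0.216,0.0015,0.002,0,0.03]
  ]
}}

```text
clock: 19.2
eef_pos: [554.7, 14.4, 103.5]
tcp_rot: [3.141, 0.0, 0.094]
contact_force: [3.1, -4.5, 4.4]
opening: 0.461
grasp_force: 26.4
```

Request:
{"name": "move_arm", "arguments": {
  "motion": [
    [0,0,0,0,0,0,0.02],
    [0,0,0,0,0,0,0.02],
    [0,0,0,0,0,0,0.02],
    [0,0,0,0,0,0,0.02]
  ],
  "grip_force": 70
}}

```text
clock: 19.7
eef_pos: [554.7, 14.4, 103.6]
tcp_rot: [3.141, 0.0, 0.095]
contact_force: [2.0, -4.3, 6.3]
opening: 0.45
grasp_force: 69.4
```

```bash
python3 - <<'E'
from h import *
from rig import grab_frame
s,d=grab_frame("side");np.savez("chk6.npz",s=s,d=d)
go(551,14.5,104,0.09)
a=cv2.resize(s[190:300,275:405],None,fx=6,fy=5,interpolation=cv2.INTER_CUBIC) if 0 else cv2.resize(s[190:290,275:405],None,fx=6,fy=6,interpolation=cv2.INTER_CUBIC)
cv2.imwrite("pics/chk6.png",a[:,:,::-1])
E
```

```text
turn [0.0007 0.0002 0.0051] shift [-0.0037 -0.0005 -0.0004] pose [554.7  14.4 103.6] [3.141 0.    0.095] q [ 0.02  0.4   1.89 -0.    0.85  1.5 ] F [ 2.5 -4.1  6.2]
```

View pics/chk6.png

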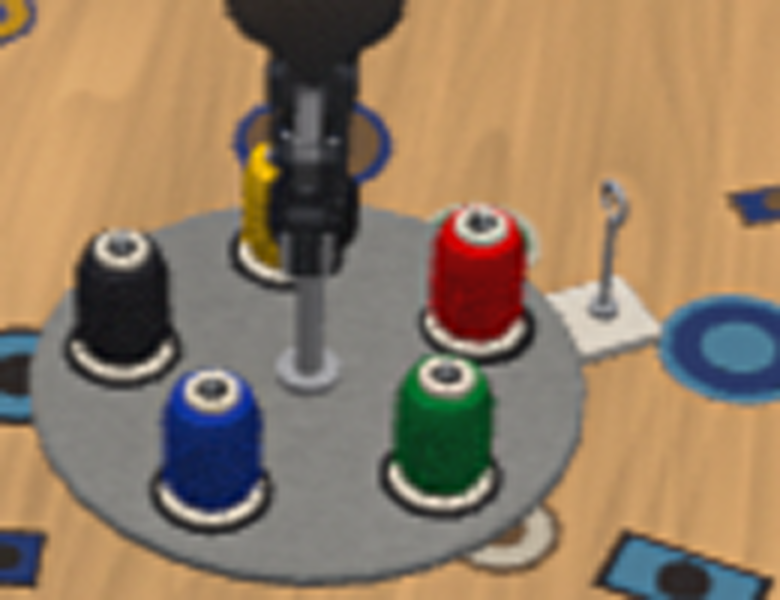

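The red spool at (481,221) now stands between the knob and the guide (foot at (603,308), eye near (612,205)). Checking the angle numerically.

```bash
python3 - <<'E'
from ang import *
P=dict(red=(481,221),green=(446,375),blue=(212,389),black=(122,246)); cs=np.array([551.5,12.1])
D={"red":0,"green":-72,"blue":-144,"black":-216}
for k in P:
    w=plane("side",crop(P[k],6,(275,190)),86)[:2]-cs;a=np.degrees(np.arctan2(w[1],w[0]));print(k,np.hypot(*w).round(1),((a-D[k]+180)%360-180).round(2))
f=plane("side",crop((603,308),6,(275,190)),13)[:2];q=plane("side",crop((308,374),6,(275,190)),26)[:2]
for c in(q,np.array([551.3,14.5]),cs): v=f-c;print("foot",f,c,np.degrees(np.arctan2(v[1],v[0])),np.hypot(*v))
E
```

```text
red 85.3 -144.68
green 85.0 -147.61
blue 84.9 -147.35
black 85.0 -148.07
foot [424.60951295 -71.31504471] [551.66926574  10.13674363] -147.3380553268142 150.925725450468
foot [424.60951295 -71.31504471] [551.3  14.5] -145.88786549725197 153.01863091641516
foot [424.60951295 -71.31504471] [551.5  12.1] -146.67995131709424 151.8527753705364
```

```bash
cat > rings.py <<'E'
from ang import *
def rings(f,P,s,o,cs=np.array([551.5,12.1])):
    im=np.load(f)["s"]; D=dict(red=0,green=-72,blue=-144,black=-216,yellow=72)
    for k,p in P.items():
        u,v=np.round(crop(p,s,o)).astype(int); r=cv2.resize(im[v-7:v+8,u-8:u+9],None,fx=8,fy=8,interpolation=cv2.INTER_CUBIC).astype(int)
        m=((r.min(2)>110)&(r.max(2)-r.min(2)<60)).astype(np.uint8)
        C=[cv2.convexHull(c) for c in cv2.findContours(m,0,1)[0]]
        C=[c for c in C if cv2.pointPolygonTest(c,(68,60),False)>0] 
        if not C: print(k,"none");continue
        c=max(C,key=cv2.contourArea);M=cv2.moments(c);x,y=M["m10"]/M["m00"],M["m01"]/M["m00"]
        uv=((x+.5)/8-.5+u-8,(y+.5)/8-.5+v-7)
        w=plane("side",uv,86)[:2]-cs;a=np.degrees(np.arctan2(w[1],w[0]))
        print(k,np.round(uv,2),cv2.boundingRect(c)[2:],round(np.hypot(*w),1),round((a-D[k]+180)%360-180,2))
E
python3 - <<'E'
from rings import *
rings("chk5.npz",dict(red=(324,242),green=(369,340),blue=(236,391),black=(120,321),yellow=(181,233)),4,(265,160))
rings("chk6.npz",dict(red=(481,221),green=(446,375),blue=(212,389),black=(122,246)),6,(275,190))
rings("chk3.npz",dict(red=(155,260),green=(219,144),blue=(403,148),black=(466,266),yellow=(307,341)),5,(265,190))
E
```

```text
red [346.02 220.32] (65, 46) 83.2 -121.6
green [359.89 243.98] (107, 120) 92.0 -119.76
blue [324.33 255.15] (136, 95) 76.0 -121.91
black [295.38 238.38] (136, 96) 81.8 -126.54
yellow [309.96 217.95] (63, 48) 84.3 -122.12
red [352.82 226.76] (98, 53) 79.9 -143.96
green [346.34 250.44] (107, 88) 76.2 -148.1
blue [310.66 252.34] (136, 94) 77.2 -149.08
black [294.77 230.82] (72, 53) 85.1 -147.38
red [293.59 239.69] (98, 86) 87.1 20.41
green [308.35 218.38] (72, 50) 85.0 25.04
blue [344.94 219.4 ] (111, 52) 84.5 25.53
black [360.17 242.1 ] (110, 120) 90.7 28.86
yellow [326.11 255.59] (136, 85) 77.3 25.49
```

```bash
sed -i 's/r.min(2)>110/r.min(2)>150/; s/<60)/<70)/' rings.py
python3 - <<'E'
from rings import *
rings("chk5.npz",dict(red=(324,242),green=(369,340),blue=(236,391),black=(120,321),yellow=(181,233)),4,(265,160));print()
rings("chk6.npz",dict(red=(481,221),green=(446,375),blue=(212,389),black=(122,246)),6,(275,190));print()
rings("chk3.npz",dict(red=(155,260),green=(219,144),blue=(403,148),black=(466,266),yellow=(307,341)),5,(265,190))
im=np.load("chk6.npz")["s"];d=np.load("chk6.npz")["d"]
cv2.imwrite("pics/red6.png",cv2.resize(im[215:255,335:385],None,fx=14,fy=14,interpolation=cv2.INTER_CUBIC)[:,:,::-1])
E
```

```text
red [346.02 220.03] (64, 44) 84.2 -121.09
green [356.8  244.25] (68, 48) 84.9 -122.36
blue [323.71 257.46] (72, 51) 84.7 -122.54
black [294.51 239.96] (68, 48) 85.0 -122.58
yellow [309.99 217.68] (64, 45) 85.2 -122.56

red [354.66 226.79] (65, 49) 84.3 -145.51
green [348.96 252.06] (70, 46) 85.0 -147.5
blue [309.84 254.34] (70, 52) 84.7 -147.57
black [294.75 230.88] (67, 44) 85.1 -147.22

red [295.52 241.78] (67, 52) 84.2 26.54
green [308.31 218.19] (65, 44) 85.7 24.81
blue [345.21 219.02] (69, 42) 86.3 25.78
black [357.55 243.06] (70, 48) 85.2 25.09
yellow [325.81 257.74] (69, 51) 85.3 25.04
```

View pics/red6.png

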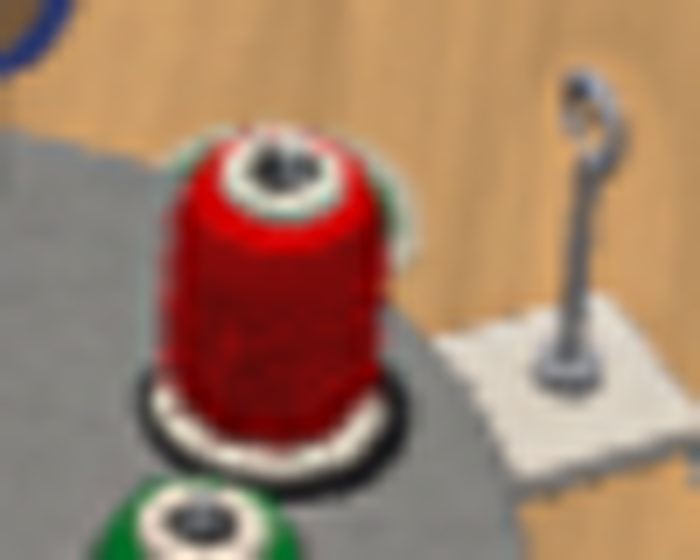

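Red sits about 1.7° off its spindle because of slack in the hole. Turning 1° further centres the pair on the guide.

In the tool's units: 0.018 rad / 2 = 0.009.

Request:
{"name": "move_arm", "arguments": {
  "motion": [
    [0,0,0.003,0,0,0,0.02],
    [0,0,0.006,0,0,0,0.02],
    [0,0,0.009,0,0,0,0.02],
    [0,0,0.009,0,0,0,0.02],
    [0,0,0.009,0,0,0,0.02],
    [0,0,0.009,0,0,0,0.02]
  ]
}}

```text
clock: 20.5
eef_pos: [554.7, 14.4, 103.6]
tcp_rot: [3.141, 0.0, 0.077]
contact_force: [3.2, -4.8, 6.4]
opening: 0.454
grasp_force: 69.4
```

```bash
python3 - <<'E'
from rings import *
from rig import grab_frame
s,_=grab_frame("side");np.savez("chk7.npz",s=s)
rings("chk7.npz",dict(red=(481,221),green=(446,375),blue=(212,389),black=(122,246)),6,(275,190))
p=sensors.sense();print(p["qvel"].round(3),p["contact_force"].round(1),p["grasp_force"],p["eef_pos"])
E
```

```text
red [354.94 227.  ] (65, 51) 84.6 -146.24
green [348.51 252.26] (70, 48) 84.8 -148.44
blue [309.39 254.07] (72, 53) 84.5 -148.57
black [294.91 230.32] (67, 47) 85.3 -148.77
[-0.001 -0.001 -0.001  0.     0.    -0.002] [ 2.3 -4.   5.4] 69.44019556045532 [554.75048036  14.36176306 103.63447471]
```

The line-up is within about 1°, and the knob is held firmly and still. Handing in.

```bash
python3 -c "
from rig import order
print(order.sign_off())"
```

```text
the job is handed in; nothing more can be done
None
```

The red spool is seated on the empty spindle and the stand is turned so it faces the thread guide to within about 1° by camera. The knob is held at about 69 N, and the job was handed in at about 20.5 s; no verdict came back.

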